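# Put the lapping plates away in their case

### The arm

A 6-joint arm with a two-finger parallel gripper is mounted at the origin on the work surface. World frame = base frame: x ahead of the robot, y to its left, z up, the work surface at z = 0. Lengths are in m, angles in degrees, forces in N, time in s.
With the tool pointing down it reaches from about 0.25 to 0.725 m from the base axis. Payload 9.7 kg.
Tool frame: the origin (TCP) lies midway between the tips of the shut fingers; the grasp point (between the pads) lies 19 mm behind it (grip_point_offset is the distance from the TCP to the grasp point, in m); y points along the fingers, z is the direction in which the jaws open and shut, and the axes are right-handed (so a half turn about y gives the same grasp; the last joint's range is limited). The gripper opens to 85 mm and grips with 20 to 120 N. Pads are 22 mm wide; open, the fingers measure 114 mm over their backs; the gripper's body (76 mm by 85 mm) begins 54 mm behind the grasp point. The pads swing forward as they close: fully open they stand 13 mm farther back than shut.
Start: joints at [65.145, 4.979, 10.078, 95.1, 0, 90], TCP at [0.231, 0.499, 0.231] pointing down, gripper open.
Joint ranges: [-179.16, 179.16], [-48.56, 103.87], [-65.8, 70.77], [-126.05, 130.52], [-82.76, 87.17], [-180, 180]. Speed limits (degrees/s): [127.2, 127.2, 147.25, 180, 180, 180].

### API

Orientations are given as [roll, pitch, yaw] about the fixed x, y, z axes, in that order (R = Rz(yaw) Ry(pitch) Rx(roll)).
In Python, from workcell import get_obs, camera, job_done, grip_point_offset gives the robot as it stands.
- The arm moves only by the tool move_arm, never from a script. Its argument "deltas" is a list that holds one entry, the list of rows, each a list of 4 numbers: the shift along the tool's x, y, z in m, then the turn about the tool's y in degrees. A call has 1 to 5 rows; each row is the pose to reach, as a shift and turn from the pose commanded when the call began, along the tool's axes at that moment; what a row does not reach only later rows make up. A row lasts 1/10 s, in which the tool goes at most 50 mm and 8.59 degrees, less where a joint would pass 70% of its speed; a pose out of reach is approached as far as the arm can. A call with a gripper value outside its range is refused whole. "claw" is the finger opening in m, from 0 to 0.0854, set as the call begins (left out, the last holds). The fingers move at their own pace and stop on an object; "newtons" is the grip in N (left out, the last holds). Time passes only in rows, so rows that repeat a pose let the fingers close. It gives the time, the measured TCP pose, the force and the opening at its end, in the units of the state.
- get_obs(): the state, without advancing time (a new reading comes with each control period).
- camera(name): name is "scene" or "top"; returns a dict with "color" (420x560x3 uint8, blue, green, red), "range_z" (420x560 float32, m along the optical axis (not along the pixel's ray), 0 where there is no reading), "fx", "fy", "cx", "cy" (pixels), "k1" (the pictures are not rectified: a ray, as slopes to the right and down, at radius r is drawn at 1 + k1 r^2 times it, then the intrinsics apply), "T" (4x4, takes a point from camera to world coordinates). Camera axes: x right, y down, z forward; pixel columns grow to the right and rows downward; lengths in m; the calibration is good to about 2 mm. A picture is of the moment at which its call begins.
- job_done(): hands the job in, once; it reports no verdict.
The state is a dict: "time": time; "q": joint angles; "qd": joint speeds; "joint_efforts": joint torques, N m; "ee_pos": TCP position; "tcp_rot": TCP orientation; "wrist_force": force on the tool from outside, world axes, zero at the start; "torque": the same for the moment, N m; "opening": finger opening in m.
Only numpy, scipy, OpenCV 4.12 (cv2) and the standard library are available. Lean on these libraries where they do the work, as an engineer would, in place of code of your own. Each camera call takes 0.05 s, during which the arm holds its last target. There are 200 camera calls.

### The job

Put the lapping plates away: swing the case's lid up past its balance point and let go so that it stays open by itself, then put every plate lying on the bench into a bay of its own, tongue hooked under the lip first and the other end swung down until it lies flat on the floor of the bay. When all are seated with the lid still standing open, shut the lid fully, and leave the hammer, the oil bottle and the clamp alone.

Things in the scene. Friction and masses are not known exactly. Their poses are not given: they have to be found in the camera images.
- case: fixed low grey steel case, 172 (its x) x 265 (y) x 56 tall, walls 5 thick; origin: centre of underside, z up. Lid hinged on its +x rim. Floor 5 above the underside; five bays side by side along x, divided by ribs 5 thick, 10 above the floor. Each bay is 47 wide and 135 long (x=-81 to +54), but the lip covers 12 of that, so 130 mm plates enter only tilted, tongue first.
- lip (a point): middle of the lower inner edge of the aluminium retaining lip that runs along the case's whole -x wall: it overhangs the bays by 12, is 4 thick, its underside (this point) 10 above the floor. Case x=-69; the wall's inner face is at x=-81. Slide a plate's tongue under it, low, with the plate's other end raised about 15 degrees, then swing that end down.
- stop (a point): middle of the upper inner edge of the end stop across the bays' +x end, 6 thick and 8 above the floor, at the case's x=+54; beyond it 21 mm of the case stay empty before the hinge-side wall.
- lid (a joint): the case's steel lid (0.35 kg, free hinge, light damping): 0 shut, grows as it opens, stop at 1.8. Balance point at about 1.55: below that it falls shut, beyond 1.6 it leans back and stays open by itself.
- lid_bar (a point): middle of the lid's bar handle: round bar, 12 diameter, 110 long, parallel to the case's y axis, its axis 40 above the lid's 3 mm sheet (open gap of 34 under the bar) and 160 from the hinge line; the lid's free edge is 176 from it. Moves with the lid; its axes are the lid's, as the case's when shut.
- lid_hinge (a point): middle of the lid's hinge line (parallel to the case's y axis), 57 above the case's underside, at the case's x=+86. When shut, the bar's axis is 43 above it.
- bay1 (a point): where the origin of a plate seated in this bay lies, on the bay's floor (a play of 2.5 mm each way along x and across); axes as the case's: a seated plate's x axis points the same way, tongue to -x, under the lip. Case y=-104. Any plate fits any bay.
- bay2 (a point): where the origin of a plate seated in this bay lies, on the bay's floor (a play of 2.5 mm each way along x and across); axes as the case's: a seated plate's x axis points the same way, tongue to -x, under the lip. Case y=-52. Any plate fits any bay.
- bay3 (a point): where the origin of a plate seated in this bay lies, on the bay's floor (a play of 2.5 mm each way along x and across); axes as the case's: a seated plate's x axis points the same way, tongue to -x, under the lip. Case y=0. Any plate fits any bay.
- bay4 (a point): where the origin of a plate seated in this bay lies, on the bay's floor (a play of 2.5 mm each way along x and across); axes as the case's: a seated plate's x axis points the same way, tongue to -x, under the lip. Case y=52. Any plate fits any bay.
- bay5 (a point): where the origin of a plate seated in this bay lies, on the bay's floor (a play of 2.5 mm each way along x and across); axes as the case's: a seated plate's x axis points the same way, tongue to -x, under the lip. Case y=104. Any plate fits any bay.
- plate1: one of up to 5 like steel lapping plates, 130 (x) x 42 (y), 0.25 kg; may be absent. Origin: centre of underside; z up. Block 12 thick from x=-47 to +65; at the -x end a thin tongue (36 wide, 4 thick, level with the underside) reaches x=-65. On top a flat-sided wooden grip centred over the origin: 60 along x, 18 wide (y), from 12 to 48 above the underside; pinch its 18 mm.
- plate2: one of up to 5 like steel lapping plates, 130 (x) x 42 (y), 0.25 kg; may be absent. Origin: centre of underside; z up. Block 12 thick from x=-47 to +65; at the -x end a thin tongue (36 wide, 4 thick, level with the underside) reaches x=-65. On top a flat-sided wooden grip centred over the origin: 60 along x, 18 wide (y), from 12 to 48 above the underside; pinch its 18 mm.
- plate3: one of up to 5 like steel lapping plates, 130 (x) x 42 (y), 0.25 kg; may be absent. Origin: centre of underside; z up. Block 12 thick from x=-47 to +65; at the -x end a thin tongue (36 wide, 4 thick, level with the underside) reaches x=-65. On top a flat-sided wooden grip centred over the origin: 60 along x, 18 wide (y), from 12 to 48 above the underside; pinch its 18 mm.
- plate4: one of up to 5 like steel lapping plates, 130 (x) x 42 (y), 0.25 kg; may be absent. Origin: centre of underside; z up. Block 12 thick from x=-47 to +65; at the -x end a thin tongue (36 wide, 4 thick, level with the underside) reaches x=-65. On top a flat-sided wooden grip centred over the origin: 60 along x, 18 wide (y), from 12 to 48 above the underside; pinch its 18 mm.
- plate5: one of up to 5 like steel lapping plates, 130 (x) x 42 (y), 0.25 kg; may be absent. Origin: centre of underside; z up. Block 12 thick from x=-47 to +65; at the -x end a thin tongue (36 wide, 4 thick, level with the underside) reaches x=-65. On top a flat-sided wooden grip centred over the origin: 60 along x, 18 wide (y), from 12 to 48 above the underside; pinch its 18 mm.
- hammer: bystander: a hammer lying on the bench; leave alone
- oil: bystander: a white bottle, 60 diameter, 150 tall, origin at its foot; leave alone
- clamp: bystander: an orange C-clamp lying on the bench, about 90 x 130; leave alone
There are look-alikes about, which are no part of the job. Leave any green or turquoise look-alike of the plate4 alone.

How it is judged (in metres and radians):
On the way, in this order (a step that is already met when the one before it is completed fails the run):
1. the lid stands open by itself, the fingers off the case (value of joint lid above 1.6 rad and contact force between the fingers and case below 0.3 N), for 0.4 s.
2. every plate lies seated in a bay while the lid stands open (x of plate1 in the frame of case between -0.018 and -0.009 m and y of plate1 in the frame of case between -0.125 and 0.125 m and z of plate1 in the frame of case between 0.002 and 0.008 m and angle between each of plate1, plate2, plate3, plate4, plate5's own z axis and vertical below 0.05 rad and x of plate2 in the frame of case between -0.018 and -0.009 m and y of plate2 in the frame of case between -0.125 and 0.125 m and z of plate2 in the frame of case between 0.002 and 0.008 m and x of plate3 in the frame of case between -0.018 and -0.009 m and y of plate3 in the frame of case between -0.125 and 0.125 m and z of plate3 in the frame of case between 0.002 and 0.008 m and x of plate4 in the frame of case between -0.018 and -0.009 m and y of plate4 in the frame of case between -0.125 and 0.125 m and z of plate4 in the frame of case between 0.002 and 0.008 m and x of plate5 in the frame of case between -0.018 and -0.009 m and y of plate5 in the frame of case between -0.125 and 0.125 m and z of plate5 in the frame of case between 0.002 and 0.008 m and value of joint lid above 1.5 rad), for 0.3 s.
At the end, for the whole second after the job is handed in: the lid is shut (within 0.06 rad) and every plate present rests in a bay: flat within 0.05 rad, its underside within 3 mm of the bay floor, its origin 63 to 72 mm from the inner face of the lip-side wall (its tongue under the lip) (x of plate1 in the frame of case between -0.018 and -0.009 m and y of plate1 in the frame of case between -0.125 and 0.125 m and z of plate1 in the frame of case between 0.002 and 0.008 m and angle between each of plate1, plate2, plate3, plate4, plate5's own z axis and vertical below 0.05 rad and x of plate2 in the frame of case between -0.018 and -0.009 m and y of plate2 in the frame of case between -0.125 and 0.125 m and z of plate2 in the frame of case between 0.002 and 0.008 m and x of plate3 in the frame of case between -0.018 and -0.009 m and y of plate3 in the frame of case between -0.125 and 0.125 m and z of plate3 in the frame of case between 0.002 and 0.008 m and x of plate4 in the frame of case between -0.018 and -0.009 m and y of plate4 in the frame of case between -0.125 and 0.125 m and z of plate4 in the frame of case between 0.002 and 0.008 m and x of plate5 in the frame of case between -0.018 and -0.009 m and y of plate5 in the frame of case between -0.125 and 0.125 m and z of plate5 in the frame of case between 0.002 and 0.008 m and value of joint lid between -0.06 and 0.06 rad and linear speed of each of plate1, plate2, plate3, plate4, plate5 below 0.03 m/s); the robot touches nothing.
It fails at once if the hammer is moved by more than 4 cm (distance of hammer from where it was at the start of the episode above 0.04 m).
It fails at once if the oil is moved by more than 4 cm (distance of oil from where it was at the start of the episode above 0.04 m).
It fails at once if the clamp is moved by more than 4 cm (distance of clamp from where it was at the start of the episode above 0.04 m).
Of plate1, plate2, plate3, plate4, plate5 only 3 to 5 are there at a start; the rules pass over those that are not, and their reading is None.
At some moment in a run one of plate1, plate2, plate3, plate4, plate5 may be knocked a few centimetres aside while the robot is not near it.
Once in a run the grip may slacken for a moment while it holds something.
It also fails if it takes over 210 s, if anything falls off the work surface, if the arm or the gripper's body presses on something with over 40 N, if the wrist force passes 120 N, or if a joint passes its speed limit or range.

## Working session

There is one attempt and no reset: what is moved stays moved. The work goes in short steps, Python scripts to look and compute and a tool call to move; the robot and the scene stay as the last step left them, time stands still between calls to the robot, and variables do not carry over. Pictures are saved under pics/ and viewed, about 12 in all and at most 16, crops included, and the job is handed in when it is done.

Besides the shell and the picture viewer there is one more tool, called as name([rows], argument=value, ...), one row to a line, values as JSON. move_arm: Moves the arm, as the interface text tells. Its arguments: {"type":"object","properties":{"deltas":{"type":"array"},"claw":{"type":"number"},"newtons":{"type":"number"}},"required":["deltas"]}

```bash
mkdir -p pics; ls
cat > h.py <<'E'
import numpy as np, cv2
from workcell import get_obs, camera, job_done, grip_point_offset
from scipy.spatial.transform import Rotation as R
def pts(c):
    h,w=c["range_z"].shape; v,u=np.mgrid[:h,:w]
    K=np.array([[c["fx"],0,c["cx"]],[0,c["fy"],c["cy"]],[0,0,1.]])
    n=cv2.undistortPoints(np.stack([u,v],-1).reshape(-1,1,2).astype(float),K,np.array([c["k1"],0,0,0.])).reshape(h,w,2)
    z=c["range_z"][...,None]
    P=np.concatenate([n*z,z],-1)@c["T"][:3,:3].T+c["T"][:3,3]
    P[c["range_z"]==0]=np.nan
    return P
E
python3 - <<'E'
from h import *
o=get_obs();print(o,grip_point_offset)
ims=[]
for n in("scene","top"):
    c=camera(n);cv2.imwrite(f"pics/{n}0.png",c["color"]);np.savez(f"{n}0.npz",**c);print(n,c["T"].round(3).tolist(),c["fx"],c["k1"],(c["range_z"]>0).mean())
E
```

```text
pics
{'time': 0.0, 'q': array([6.51430935e+01, 5.00947060e+00, 1.00341418e+01, 9.51004157e+01,
       2.91850493e-04, 9.00014031e+01]), 'qd': array([ 0.06593607, -0.0694371 , -0.03994196,  0.09120569,  0.03094893,
       -0.01378342]), 'joint_efforts': array([ 2.20365691e-03, -5.20372224e+01,  4.64815736e+01,  1.57970935e-02,
        1.13102753e-04,  2.63517830e-05]), 'ee_pos': array([0.23109232, 0.49883131, 0.23059592]), 'tcp_rot': array([-9.00757446e+01,  2.89995336e-04, -2.48583100e+01]), 'wrist_force': array([-0.06984813,  0.01208043,  0.00803693]), 'torque': array([ 0.0370215 , -0.00203582, -0.04699682]), 'opening': 0.08554397795097371} 0.0187
scene [[0.043, 0.788, -0.615, 1.373], [0.999, -0.042, 0.017, -0.112], [-0.012, -0.615, -0.789, 1.149], [0.0, 0.0, 0.0, 1.0]] 480.8294722516468 -0.1331133823199862 0.9960799319727891
top [[0.009, -0.997, 0.07, 0.49], [-1.0, -0.009, -0.005, -0.084], [0.006, -0.07, -0.998, 1.353], [0.0, 0.0, 0.0, 1.0]] 464.364045856203 -0.09525204182166343 0.9960799319727891
```

View pics/top0.png

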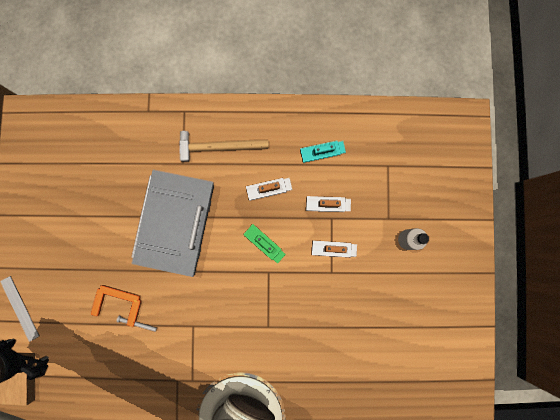

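View pics/scene0.png

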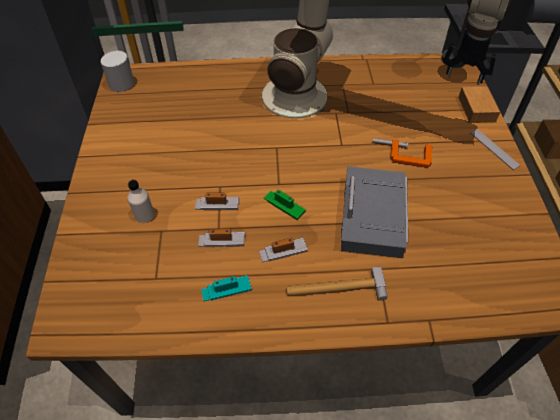

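```bash
cat >> h.py <<'E'
def world(c,uv,h):
    "pixel rays cast onto plane z=h"
    K=np.array([[c["fx"],0,c["cx"]],[0,c["fy"],c["cy"]],[0,0,1.]])
    n=cv2.undistortPoints(np.asarray(uv,float).reshape(-1,1,2),K,np.array([float(c["k1"]),0,0,0])).reshape(-1,2)
    d=np.c_[n,np.ones(len(n))]@c["T"][:3,:3].T; o=c["T"][:3,3]
    return (o+d*((h-o[2])/d[:,2:]))[:,:2]
def rect(p):
    "min-area rectangle of world xy points: centre, (long,short) mm, angle deg of long side"
    (cx,cy),(w,h),a=cv2.minAreaRect((np.asarray(p)*1000).astype(np.float32))
    if w<h: w,h,a=h,w,a+90
    return np.round([cx,cy,w,h,(a+90)%180-90],1)
def blobs(m,amin):
    n,l,s,_=cv2.connectedComponentsWithStats(m.astype(np.uint8))
    return [l==i for i in range(1,n) if s[i,4]>=amin]
def uv(m): return np.argwhere(m)[:,::-1]
def white(c):
    hsv=cv2.cvtColor(c["color"],cv2.COLOR_BGR2HSV); return (hsv[...,1]<50)&(hsv[...,2]>130)
E
python3 - <<'E'
from h import *
c=dict(np.load("top0.npz"));P=pts(c);z=P[...,2];im=c["color"]
a=im[130:275,235:365];s=dict(np.load("scene0.npz"))["color"][180:310,185:315]
cv2.imwrite("pics/crop.png",np.hstack([cv2.resize(a,(446,498),interpolation=2)[:,:],cv2.resize(s,(350,498),interpolation=2)]))
hsv=cv2.cvtColor(im,cv2.COLOR_BGR2HSV)
roi=np.zeros(z.shape,bool);roi[160:285,120:230]=1
print("bench z",np.nanmedian(z[300:360,280:380]),np.nanstd(z[300:360,280:380]))
m=roi&(z>.05)&(z<.075);print("lid z",np.nanmedian(z[m]),m.sum(),rect(world(c,uv(m),.06)),rect(P[m][:,:2]))
m=roi&(z>.085);print("bar",np.nanpercentile(z[m],[5,50,95]),m.sum(),rect(world(c,uv(m),.1)), P[m].mean(0))
m=roi&(hsv[...,1]<60);b=max(blobs(m,500),key=np.sum);print("grey",rect(world(c,uv(b),.06)))
ro=np.zeros(z.shape,bool);ro[130:275,235:365]=1
for b in blobs(ro&(z>.005),300):
    f=b&(z<.02);g=b&(z>.035)
    print("plate px",uv(b).mean(0).round(),"full",rect(world(c,uv(b),.012)),"grip",rect(world(c,uv(g),.048)),"block centroid",(P[b&(z>.009)&(z<.016)][:,:2].mean(0)*1000).round(1),"tongue?",(P[b&(z>.002)&(z<.008)][:,:2].mean(0)*1000).round(1),(b&(z<.008)).sum(),"col",im[f].mean(0).round())
E
```

```text
bench z 0.00238960326652915 0.00275563404350031
lid z 0.06273638308455776 6006 [557.5 194.9 274.  182.6 -11.3] [557.9 195.5 273.8 183.1 -11.3]
bar [0.101415   0.10714271 0.11180798] 204 [543.  122.5 121.4  14.1 -10.8] [0.54319072 0.12181478 0.10683312]
grey [556.8 192.6 271.3 185.8 -11.3]
plate px [321. 150.] full [ 785.2 -226.7  143.7   93.2  -64.6] grip [ 774.7 -233.6   61.3   20.4  -77. ] block centroid [ 770.6 -222.6] tongue? [ 781.9 -237.3] 114 col [159. 180.  88.]Traceback (most recent call last):
  File "<stdin>", line 14, in <module>
  File "h.py", line 15, in world
    n=cv2.undistortPoints(np.asarray(uv,float).reshape(-1,1,2),K,np.array([float(c["k1"]),0,0,0])).reshape(-1,2)
      ~~~~~~~~~~~~~~~~~~~^^^^^^^^^^^^^^^^^^^^^^^^^^^^^^^^^^^^^^^^^^^^^^^^^^^^^^^^^^^^^^^^^^^^^^^^^
cv2.error: OpenCV(4.12.0) /io/opencv/modules/calib3d/src/undistort.dispatch.cpp:347: error: (-215:Assertion failed) CV_IS_MAT(_src) && CV_IS_MAT(_dst) && (_src->rows == 1 || _src->cols == 1) && (_dst->rows == 1 || _dst->cols == 1) && _src->cols + _src->rows - 1 == _dst->rows + _dst->cols - 1 && (CV_MAT_TYPE(_src->type) == CV_32FC2 || CV_MAT_TYPE(_src->type) == CV_64FC2) && (CV_MAT_TYPE(_dst->type) == CV_32FC2 || CV_MAT_TYPE(_dst->type) == CV_64FC2) in function 'cvUndistortPointsInternal'
```

View pics/crop.png

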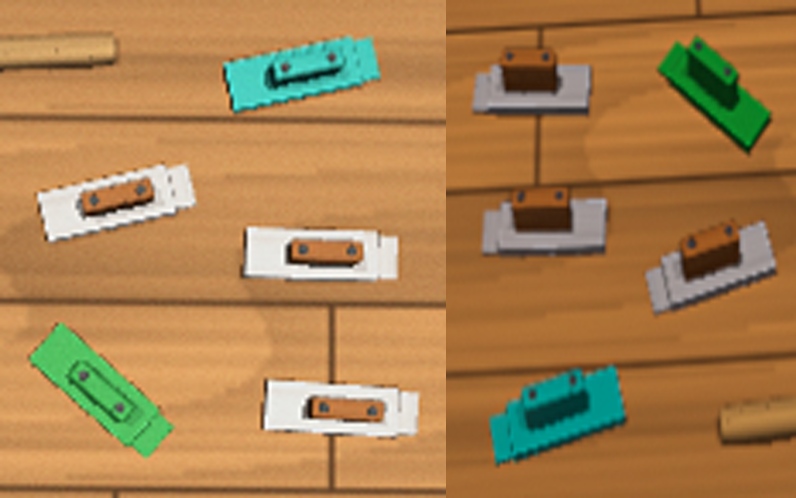

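```bash
cat >> h.py <<'E'
def plates(c,P=None):
    im=c["color"];hsv=cv2.cvtColor(im,cv2.COLOR_BGR2HSV)
    ro=np.zeros(im.shape[:2],np.uint8);ro[130:300,225:400]=1
    w=(white(c)&(ro>0)).astype(np.uint8)
    br=(hsv[...,0]<14)&(hsv[...,1]>120)&(hsv[...,2]<190)
    out=[]
    for b in blobs(w,150):
        hull=cv2.fillConvexPoly(np.zeros_like(w),cv2.convexHull(uv(b).astype(np.int32)),1)>0
        r=rect(world(c,uv(hull),.010))
        if not(100<r[2]<150): continue
        g=hull&~b
        g=max(blobs(g,20),key=np.sum)
        print("px",uv(hull).mean(0).round(),"plate",r,"grip(z48)",rect(world(c,uv(g),.048)))
def step(tgt,jaw):
    "delta (mm) in tool axes to TCP tgt, turn deg so the jaw axis lies along world angle jaw (mod 180)"
    o=get_obs();Rt=R.from_euler("xyz",o["tcp_rot"],degrees=True).as_matrix()
    d=Rt.T@(np.asarray(tgt)-o["ee_pos"]);a=np.degrees(np.arctan2(Rt[1,2],Rt[0,2]))
    t=-((jaw-a+90)%180-90)
    print("t",o["time"],"tcp",o["ee_pos"].round(4),"jaw",a.round(2),"q6",o["q"][5].round(1),"F",o["wrist_force"].round(1),"open",round(o["opening"],4))
    print("delta mm",(d*1000).round(1),"turn",round(t,2))
# case pose: origin, yaw 78.7
CO=np.array([.5577,.1957]);CY=78.7
def case(x,y):
    a=np.radians(CY);return CO+[np.cos(a)*x-np.sin(a)*y,np.sin(a)*x+np.cos(a)*y]
E
python3 - <<'E'
from h import *
c=dict(np.load("top0.npz"));plates(c)
b=case(-.074,0);print(b);step([*b,.20],78.7)
E
```

```text
px [268. 188.] plate [661.8 -76.5 131.   45.3 -76.3] grip(z48) [660.  -76.3  61.8  22.1 -75.3]
px [328. 204.] plate [ 618.8 -249.8  128.8   43.9  -89.4] grip(z48) [ 615.6 -247.8   62.7   22.1   87.4]
px [334. 249.] plate [ 488.2 -267.4  128.    43.3  -89.6] grip(z48) [ 487.6 -263.8   65.3   18.2   86.9]
[0.54319999 0.12313452]
t 0.1 tcp [0.2311 0.4989 0.2307] jaw 65.15 q6 90.0 F [ 0.1 -0.7  0.3] open 0.0854
delta mm [ 441.2   30.9 -209.7] turn -13.55
```

move_arm([
  [[0.044,0.003,-0.021,0],[0.088,0.006,-0.042,0],[0.132,0.009,-0.063,0],[0.176,0.012,-0.084,0],[0.22,0.015,-0.105,0]],
])

```text
time: 0.6
ee_pos: [0.3874, 0.3096, 0.2159]
tcp_rot: [-90.0, 0.0, -24.8]
wrist_force: [-0.4, -0.2, -0.5]
opening: 0.086
```

move_arm([
  [[0.044,0.003,-0.021,0],[0.088,0.006,-0.042,0],[0.132,0.009,-0.063,0],[0.176,0.012,-0.084,-6],[0.22,0.015,-0.105,-13.5]],
])

```text
time: 1.1
ee_pos: [0.543, 0.1217, 0.2009]
tcp_rot: [-90.0, 0.0, -11.1]
wrist_force: [0.7, 1.4, 0.2]
opening: 0.0856
```

Run:
```python
from h import *
b=case(-.074,0);step([*b,.09],78.7)
```

```text
t 1.1 tcp [0.543  0.1217 0.2009] jaw 78.88 q6 23.7 F [0.7 1.4 0.2] open 0.0856
delta mm [-1.000e-01  1.109e+02  1.500e+00] turn 0.18
```

move_arm([
  [[0,0.04,0.001,0],[0,0.08,0.001,0],[0,0.11,0.0015,0],[0,0.117,0.0015,0],[0,0.117,0.0015,0]],
], claw=0.05)

```text
time: 1.6
ee_pos: [0.5418, 0.1249, 0.0836]
tcp_rot: [-90.1, 0.1, -11.3]
wrist_force: [0.1, 0.3, 0.8]
opening: 0.0497
```

move_arm([
  [[0,0,0,0],[0,0,0,0],[0,0,0,0],[0,0,0,0],[0,0,0,0]],
], claw=0.0, newtons=25)

```text
time: 2.1
ee_pos: [0.5428, 0.1223, 0.0863]
tcp_rot: [-90.3, -0.2, -11.5]
wrist_force: [-3.1, -16.6, 8.5]
opening: 0.0107
```

Run:
```python
from h import *
b=case(-.074,0);step([*b,.081],78.7)
# arc rows for lid: bar (case x,z) rel hinge, in tool z(+case x) and y(-z)
for th in np.arange(0,1.71,.1):
    p0=np.array([-.160,.043]);c,s=np.cos(th),np.sin(th)
    p=[c*p0[0]+s*p0[1],-s*p0[0]+c*p0[1]]
    print(round(th,2),np.round((np.array(p)-p0)*1000,1))
```

```text
t 2.1 tcp [0.5428 0.1223 0.0863] jaw 78.53 q6 24.3 F [ -3.1 -16.6   8.5] open 0.0107
delta mm [0.2 5.3 0.9] turn -0.17
0.0 [0. 0.]
0.1 [ 5.1 15.8]
0.2 [11.7 30.9]
0.3 [19.9 45.4]
0.4 [29.4 58.9]
0.5 [40.2 71.4]
0.6 [52.2 82.8]
0.7 [65.3 93. ]
0.8 [ 79.4 101.7]
0.9 [ 94.2 109.1]
1.0 [109.7 114.9]
1.1 [125.7 119.1]
1.2 [142.1 121.7]
1.3 [158.6 122.7]
1.4 [175.2 122. ]
1.5 [191.6 119.6]
1.6 [207.7 115.7]
1.7 [223.3 110.1]
```

move_arm([
  [[0,-0.016,0.003,0],[0,-0.031,0.01,0],[0,-0.045,0.018,0],[0,-0.059,0.027,0],[0,-0.071,0.038,0]],
])

```text
time: 2.6
ee_pos: [0.5502, 0.1598, 0.1583]
tcp_rot: [-90.3, -0.2, -11.5]
wrist_force: [-3.2, -17.8, 12.1]
opening: 0.0107
```

move_arm([
  [[0,-0.011,0.012,0],[0,-0.022,0.025,0],[0,-0.03,0.039,0],[0,-0.038,0.054,0],[0,-0.044,0.069,0]],
])

```text
time: 3.1
ee_pos: [0.5641, 0.2297, 0.2026]
tcp_rot: [-90.0, -0.2, -11.4]
wrist_force: [0.8, -2.7, -0.7]
opening: 0.0105
```

Run:
```python
from h import *
b=case(-.074,0)
a=np.radians(CY);o=get_obs();e=o["ee_pos"];h=case(.086,0)
dx=(e[:2]-h)@[np.cos(a),np.sin(a)];dz=e[2]+.0187-.057
print("bar rel hinge",dx,dz,"r",np.hypot(dx,dz),"lid",np.arctan2(.043,-.16)-np.arctan2(dz,dx),o["wrist_force"],o["opening"],o["tcp_rot"])
```

```text
bar rel hinge -0.05141349262944488 0.1642950454317078 r 0.1721517039641633 lid 1.0049697903684918 [ 0.83444683 -2.71478716 -0.68723431] 0.010475244495916053 [-89.972936    -0.22289926 -11.39881731]
```

move_arm([
  [[0,-0.004,0.016,0],[0,-0.007,0.032,0],[0,-0.008,0.049,0],[0,-0.007,0.065,0],[0,-0.005,0.082,0]],
])

```text
time: 3.6
ee_pos: [0.5801, 0.311, 0.2053]
tcp_rot: [-90.0, -0.1, -11.4]
wrist_force: [1.9, -2.1, -0.4]
opening: 0.0114
```

move_arm([
  [[0,0.002,0.01,0],[0,0.005,0.02,0],[0,0.009,0.03,0],[0,0.011,0.036,0],[0,0.011,0.036,0]],
])

```text
time: 4.1
ee_pos: [0.5869, 0.3464, 0.1928]
tcp_rot: [-90.0, 0.0, -11.3]
wrist_force: [2.6, 0.7, 1.1]
opening: 0.0105
```

Run:
```python
from h import *
a=np.radians(CY);o=get_obs();e=o["ee_pos"];h=case(.086,0)
dx=(e[:2]-h)@[np.cos(a),np.sin(a)];dz=e[2]+.0137-.057
print("bar rel hinge",dx,dz,"r",np.hypot(dx,dz),"lid",np.arctan2(.043,-.16)-np.arctan2(dz,dx),o["wrist_force"],o["opening"],o["tcp_rot"])
```

```text
bar rel hinge 0.06749806317270032 0.14945057070819137 r 0.16398616288293946 lid 1.7324679919483292 [2.63219552 0.72999593 1.05360762] 0.010499980214441318 [-8.99859170e+01  9.43299518e-03 -1.13248546e+01]
```

move_arm([
  [[0,0,0,0],[0,0,0,0],[0,0,0,0],[0,0,0,0],[0,0,0,0]],
], claw=0.032)

```text
time: 4.6
ee_pos: [0.5867, 0.3455, 0.1934]
tcp_rot: [-90.0, 0.0, -11.4]
wrist_force: [0.3, -0.7, -1.1]
opening: 0.0321
```

move_arm([
  [[0,-0.02,0,0],[0,-0.05,0,0],[0,-0.09,0,0],[0,-0.13,0,0],[0,-0.17,0,0]],
])

```text
time: 5.1
ee_pos: [0.5873, 0.3458, 0.355]
tcp_rot: [-89.9, -0.1, -11.4]
wrist_force: [1.3, 0.1, 1.1]
opening: 0.0321
```

move_arm([
  [[0,0,-0.045,0],[0,0,-0.09,0],[0,0,-0.135,0],[0,0,-0.18,0],[0,0,-0.225,0]],
])

```text
time: 5.6
ee_pos: [0.543, 0.1241, 0.3515]
tcp_rot: [-90.0, -0.0, -11.3]
wrist_force: [0.6, -0.6, 0.3]
opening: 0.0318
```

move_arm([
  [[0,0,-0.045,0],[0,0,-0.09,0],[0,0,-0.135,0],[0,0,-0.18,0],[0,0,-0.225,0]],
])

```text
time: 6.1
ee_pos: [0.4985, -0.0965, 0.3518]
tcp_rot: [-90.0, -0.0, -11.4]
wrist_force: [-0.5, 0.7, 0.2]
opening: 0.0318
```

Run:
```python
from h import *
c=camera("top");np.savez("top1.npz",**c);s=camera("scene")
cv2.imwrite("pics/1.png",np.hstack([cv2.resize(c["color"][140:290,100:280],(480,400)),cv2.resize(s["color"][130:290,310:440],(320,400))]))
plates(c);step([0.488,-.265,.2],0)
P=pts(c);z=P[...,2]
roi=np.zeros(z.shape,bool);roi[150:290,100:230]=1
m=roi&(z>.04)&(z<.07);print("rim",rect(P[m][:,:2]))
```

```text
t 6.2 tcp [ 0.4981 -0.099   0.3519] jaw 78.35 q6 0.4 F [ 0.1  1.1 -0.5] open 0.0321
delta mm [  23.5  152.1 -164.4] turn 78.35
rim [557.1 195.7 269.  181.4 -11.4]
```

View pics/1.png

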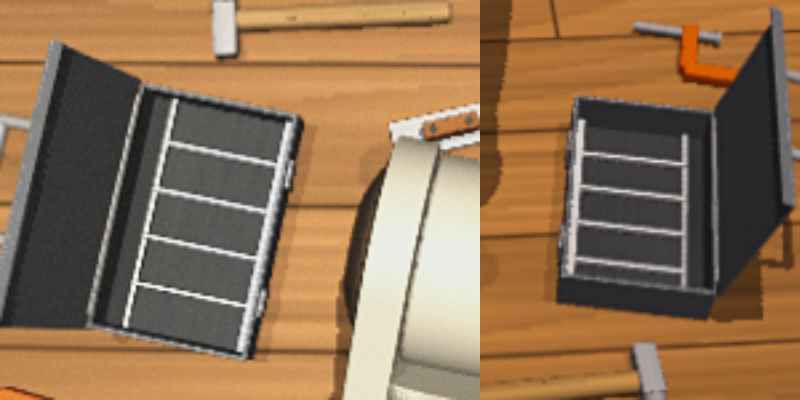

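```bash
cat >> h.py <<'E'
def tocase(p):
    a=np.radians(CY);d=np.asarray(p)-CO
    return np.c_[d@[np.cos(a),np.sin(a)],d@[-np.sin(a),np.cos(a)]]*1000
E
python3 - <<'E'
from h import *
c=dict(np.load("top1.npz"));g=c["color"].min(2).astype(int)
v,u=np.mgrid[150:290,120:225];U=np.c_[u.ravel(),v.ravel()];G=g[v,u].ravel()
q=tocase(world(c,U,.014))
# stop profile
for nm,ax,sel in(("stop/lip x",0,np.abs(q[:,1])<120),("ribs y",1,(q[:,0]>-50)&(q[:,0]<40))):
    b=np.round(q[:,ax]/2).astype(int)
    r=range(-45,33) if ax==0 else range(-66,67)
    pr=[(2*k,int(G[sel&(b==k)].mean())) for k in r if (sel&(b==k)).any()]
    print(nm,[p for p in pr if p[1]>75])
# slant of stop
m=(G>110)&(np.abs(q[:,0]-57)<12)&(abs(q[:,1])<120);print("stop slope deg",np.degrees(np.polyfit(q[m,1],q[m,0],1)[0]),q[m,0].mean())
for y0 in(-78,-26,26,78):
    m=(G>110)&(np.abs(q[:,1]-y0)<10)&(q[:,0]>-50)&(q[:,0]<45);print(y0,q[m,1].mean(),m.sum())
E
```

```text
stop/lip x [(-82, 79), (-80, 90), (-78, 157), (-76, 184), (-74, 217), (-72, 237), (-70, 211), (-68, 116), (-66, 85), (-64, 98), (-62, 102), (-60, 92), (-58, 101), (-56, 100), (-54, 93), (-52, 99), (-50, 102), (-48, 91), (-46, 97), (-44, 100), (-42, 93), (-40, 102), (-38, 102), (-36, 92), (-34, 95), (-32, 101), (-30, 93), (-28, 100), (-26, 104), (-24, 92), (-22, 93), (-20, 103), (-18, 90), (-16, 98), (-14, 103), (-12, 93), (-10, 95), (-8, 103), (-6, 92), (-4, 97), (-2, 103), (0, 89), (2, 98), (4, 103), (6, 91), (8, 92), (10, 102), (12, 90), (14, 98), (16, 102), (18, 93), (20, 92), (22, 101), (24, 93), (26, 100), (28, 103), (30, 94), (32, 93), (34, 103), (36, 91), (38, 96), (40, 104), (42, 94), (44, 94), (46, 103), (48, 87), (52, 98), (54, 223), (56, 238), (58, 167), (60, 87)]
ribs y [(-132, 89), (-122, 81), (-120, 88), (-118, 87), (-116, 86), (-114, 86), (-112, 86), (-110, 87), (-108, 86), (-106, 86), (-104, 86), (-102, 86), (-100, 86), (-98, 87), (-96, 86), (-94, 87), (-92, 86), (-90, 85), (-88, 87), (-86, 86), (-84, 80), (-82, 88), (-80, 203), (-78, 231), (-76, 159), (-74, 107), (-7
[... 483 characters left out ...]
2), (24, 172), (26, 246), (28, 158), (30, 102), (32, 81), (34, 84), (36, 85), (38, 86), (40, 85), (42, 86), (44, 86), (46, 86), (48, 86), (50, 86), (52, 85), (54, 86), (56, 86), (58, 85), (60, 87), (62, 86), (64, 86), (66, 86), (68, 87), (70, 87), (72, 84), (76, 143), (78, 252), (80, 186), (82, 77), (84, 83), (86, 85), (88, 86), (90, 87), (92, 87), (94, 87), (96, 86), (98, 87), (100, 86), (102, 86), (104, 86), (106, 86), (108, 86), (110, 87), (112, 86), (114, 85), (116, 86), (118, 87), (120, 86), (122, 87), (124, 86), (126, 77), (132, 86)]
stop slope deg -0.05829632036346382 55.12724936074888
-78 -77.83145194382647 80
-26 -25.51022401235866 78
26 26.468834542355822 73
78 78.13262318307429 56
```

```bash
sed -i 's/^CO=.*/CO=np.array([.5575,.1947]);CY=78.7/' h.py
cat > m.py <<'E'
from h import *
def find(c):
    w=(white(c)).astype(np.uint8);w[:130]=0;w[300:]=0;w[:,:225]=0;w[:,400:]=0
    for b in blobs(w,150):
        hull=cv2.fillConvexPoly(np.zeros_like(w),cv2.convexHull(uv(b).astype(np.int32)),1)>0
        p=world(c,uv(hull),.010)*1000
        e,V=np.linalg.eigh(np.cov(p.T));L=np.sqrt(12*e)
        if not(110<L[1]<140 and 35<L[0]<50): continue
        d=V[:,1]; gg=max(blobs(hull&~b,20),key=np.sum); q=world(c,uv(gg),.045)*1000
        e2,V2=np.linalg.eigh(np.cov(q.T))
        print("plate",p.mean(0).round(1),L.round(),"long axis",np.degrees(np.arctan2(d[1],d[0]))%180, "grip",q.mean(0).round(1),np.degrees(np.arctan2(V2[1,1],V2[0,1]))%180)
E
python3 - <<'E'
from m import *
find(dict(np.load("top0.npz")))
step([.488,-.265,.14],-2)
E
```

```text
plate [661.7 -75.5] [ 44. 128.] long axis 103.20677927812547 grip [660.3 -76.1] 103.76498396255556
plate [ 618.1 -248.9] [ 44. 127.] long axis 88.36068658785705 grip [ 615.9 -248.6] 90.26126897024766
plate [ 487.7 -266.8] [ 42. 128.] long axis 87.26838598900044 grip [ 487.3 -265.4] 87.62086213296206
t 6.2 tcp [ 0.4981 -0.099   0.3519] jaw 78.35 q6 0.4 F [ 0.1  1.1 -0.5] open 0.0321
delta mm [  23.4  212.1 -164.4] turn 80.35
```

move_arm([
  [[0.005,0.02,-0.035,8.4],[0.01,0.05,-0.07,16.8],[0.015,0.08,-0.105,25.2],[0.02,0.11,-0.14,33.6],[0.023,0.15,-0.166,42]],
], claw=0.05)

```text
time: 6.7
ee_pos: [0.4895, -0.2638, 0.2014]
tcp_rot: [-89.9, -0.1, -53.7]
wrist_force: [0.9, -0.0, -0.4]
opening: 0.05
```

move_arm([
  [[0,0.01,0,8],[0,0.02,0,16],[0,0.03,0,24],[0,0.04,0,32],[0,0.05,0,39]],
])

```text
time: 7.2
ee_pos: [0.4895, -0.2616, 0.1512]
tcp_rot: [-90.0, 0.0, -92.7]
wrist_force: [-0.3, 0.2, 0.8]
opening: 0.0502
```

Run:
```python
from m import *
step([.4875,-.266,.020],-2.6)
```

```text
t 7.2 tcp [ 0.4895 -0.2616  0.1512] jaw -2.66 q6 64.5 F [-0.3  0.2  0.8] open 0.0502
delta mm [  4.5 131.2  -1.8] turn -0.06
```

move_arm([
  [[0.002,0.035,-0.001,0],[0.004,0.07,-0.002,0],[0.0045,0.1,-0.002,0],[0.0045,0.12,-0.002,0],[0.0045,0.131,-0.002,0]],
])

```text
time: 7.7
ee_pos: [0.4864, -0.2656, 0.0186]
tcp_rot: [-90.1, 0.1, -92.3]
wrist_force: [0.1, -0.0, 1.1]
opening: 0.0501
```

move_arm([
  [[0,0,0,0],[0,0,0,0],[0,0,0,0],[0,0,0,0],[0,0,0,0]],
], claw=0.005, newtons=60)

```text
time: 8.2
ee_pos: [0.4878, -0.2668, 0.0219]
tcp_rot: [-89.9, -0.0, -92.4]
wrist_force: [-0.5, 1.1, 6.6]
opening: 0.017
```

move_arm([
  [[0,-0.02,0,0],[0,-0.06,0,0],[0,-0.1,0,0],[0,-0.13,0,0],[0,-0.13,0,0]],
])

```text
time: 8.7
ee_pos: [0.4886, -0.2674, 0.1553]
tcp_rot: [-89.7, -0.2, -92.4]
wrist_force: [-0.3, -0.3, -2.8]
opening: 0.0166
```

Run:
```python
from m import *
print(case(.003,.052),case(.003,0),case(.003,-.052))
step([*case(.003,.052),.15],-11.3)
```

```text
[0.50709588 0.20783104] [0.55808784 0.19764184] [0.6090798  0.18745264]
t 8.7 tcp [ 0.4886 -0.2674  0.1553] jaw -2.36 q6 63.7 F [-0.3 -0.3 -2.8] open 0.0166
delta mm [-475.6    3.8   -1.1] turn 8.94
```

move_arm([
  [[-0.048,0,0,0],[-0.096,0,0,0],[-0.144,0,0,0],[-0.192,0,0,0],[-0.24,0.002,0,0]],
])

```text
time: 9.2
ee_pos: [0.4963, -0.025, 0.1475]
tcp_rot: [-90.1, -0.0, -92.4]
wrist_force: [1.6, -0.2, -3.4]
opening: 0.0171
```

move_arm([
  [[-0.048,0,0,2],[-0.096,0,0,4],[-0.144,0,0,6],[-0.192,0,0,8],[-0.236,0.002,-0.001,9]],
])

```text
time: 9.7
ee_pos: [0.5051, 0.2112, 0.1454]
tcp_rot: [-90.0, -0.0, -101.4]
wrist_force: [1.0, 0.5, -2.8]
opening: 0.0168
```

Run:
```python
from m import *
step([*case(.003,.052),.036],-11.3)
```

```text
t 9.7 tcp [0.5051 0.2112 0.1454] jaw -11.4 q6 124.1 F [ 1.   0.5 -2.8] open 0.0168
delta mm [  2.9 109.4   2.8] turn -0.1
```

move_arm([
  [[0.001,0.02,0.001,0],[0.002,0.045,0.002,0],[0.003,0.07,0.003,0],[0.003,0.075,0.003,0],[0.003,0.075,0.003,0]],
])

```text
time: 10.2
ee_pos: [0.5071, 0.2052, 0.0702]
tcp_rot: [-90.1, -0.1, -101.4]
wrist_force: [1.1, 0.1, -2.1]
opening: 0.0168
```

Run:
```python
from m import *
step([*case(.003,.052),.036],-11.3)
c=camera("top");s=camera("scene")
cv2.imwrite("pics/2.png",np.hstack([cv2.resize(c["color"][140:290,100:280],(480,400)),cv2.resize(s["color"][130:290,310:440],(320,400))]))
```

```text
t 10.2 tcp [0.5071 0.2052 0.0702] jaw -11.36 q6 123.4 F [ 1.1  0.1 -2.1] open 0.0168
delta mm [-2.7 34.2 -0.4] turn -0.06
```

View pics/2.png

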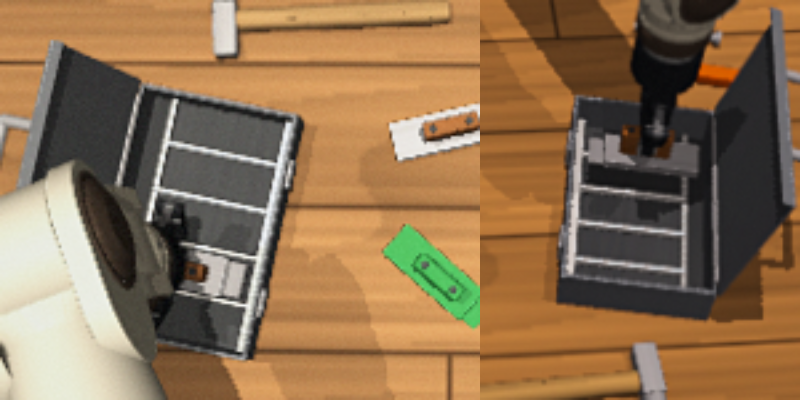

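move_arm([
  [[-0.001,0.01,0,0],[-0.002,0.02,0,0],[-0.002,0.03,0,0],[-0.002,0.034,0,0],[-0.002,0.034,0,0]],
])

```text
time: 10.8
ee_pos: [0.5078, 0.2073, 0.0364]
tcp_rot: [-90.1, -0.1, -101.4]
wrist_force: [0.7, -1.2, -2.8]
opening: 0.0169
```

Run:
```python
from m import *
step([*case(.003,.052),.036],-11.3)
```

```text
t 10.8 tcp [0.5078 0.2073 0.0364] jaw -11.36 q6 123.6 F [ 0.7 -1.2 -2.8] open 0.0169
delta mm [-0.4  0.4 -0.8] turn -0.06
```

move_arm([
  [[0,0,0,0],[0,0,0,0],[0,0,0,0],[0,0,0,0],[0,0,0,0]],
], claw=0.028)

```text
time: 11.3
ee_pos: [0.5085, 0.2076, 0.0378]
tcp_rot: [-90.0, 0.0, -101.4]
wrist_force: [0.2, 1.0, 1.0]
opening: 0.0278
```

move_arm([
  [[0,-0.001,0,0],[0,-0.001,0,0],[0,-0.001,0,0],[0,-0.001,0,0],[0,-0.001,0,0]],
], claw=0.005, newtons=25)

```text
time: 11.8
ee_pos: [0.5083, 0.2075, 0.0385]
tcp_rot: [-90.0, -0.0, -101.4]
wrist_force: [-0.8, 1.1, -1.5]
opening: 0.0171
```

Run:
```python
from m import *
step([*case(-.0135,.052),.036],-11.3)
s=camera("scene")
cv2.imwrite("pics/3.png",cv2.resize(s["color"][150:260,330:430],(700,580),interpolation=2))
```

```text
t 11.8 tcp [0.5083 0.2075 0.0385] jaw -11.36 q6 123.6 F [-0.8  1.1 -1.5] open 0.0171
delta mm [16.4  2.5 -1.2] turn -0.06
```

View pics/3.png

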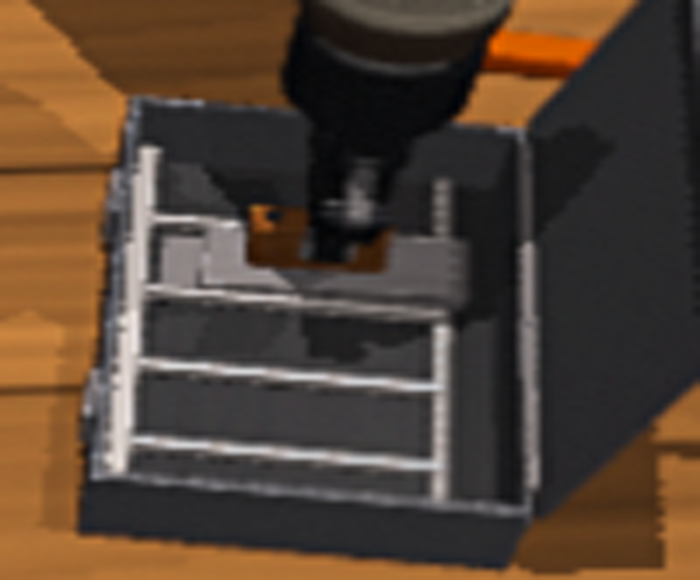

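move_arm([
  [[0.004,0,0,0],[0.008,0,0,0],[0.012,0,-0.001,0],[0.0165,0,-0.001,0],[0.0165,0,-0.001,0]],
])

```text
time: 12.35
ee_pos: [0.5039, 0.1909, 0.0384]
tcp_rot: [-90.0, -0.0, -101.4]
wrist_force: [0.3, -0.2, -2.9]
opening: 0.0169
```

Run:
```python
from m import *
step([*case(-.0135,.052),.036],-11.3)
```

```text
t 12.35 tcp [0.5039 0.1909 0.0384] jaw -11.39 q6 122.1 F [ 0.3 -0.2 -2.9] open 0.0169
delta mm [-0.8  2.4 -0.2] turn -0.09
```

move_arm([
  [[0,0,0,0],[0,0,0,0],[0,0,0,0],[0,0,0,0],[0,0,0,0]],
], claw=0.03)

```text
time: 12.85
ee_pos: [0.5042, 0.1917, 0.0386]
tcp_rot: [-90.0, 0.0, -101.3]
wrist_force: [-0.2, -0.5, -0.8]
opening: 0.0299
```

move_arm([
  [[0,-0.02,0,0],[0,-0.05,0,0],[0,-0.1,0,0],[0,-0.14,0,0],[0,-0.14,0,0]],
])

```text
time: 13.35
ee_pos: [0.5061, 0.1924, 0.1848]
tcp_rot: [-89.6, 0.3, -101.3]
wrist_force: [0.4, -0.6, 0.4]
opening: 0.0302
```

move_arm([
  [[0.048,0,0,0],[0.096,0,0,0],[0.144,0,0,0],[0.192,0,0,0],[0.24,0,0,0]],
])

```text
time: 13.85
ee_pos: [0.4561, -0.0453, 0.1782]
tcp_rot: [-90.0, -0.0, -101.3]
wrist_force: [0.7, -0.7, -0.6]
opening: 0.0297
```

```bash
cat >> m.py <<'E'
def seated(c):
    "plates in the case: z profile along bays"
    P=pts(c);q=tocase(P[...,:2].reshape(-1,2));z=P[...,2].ravel()*1000
    for n,y in((2,-52),(3,0),(4,52)):
        s=np.abs(q[:,1]-y)<22
        print("bay",n,[(a,int(np.median(z[s&(np.abs(q[:,0]-a)<4)])) if (s&(np.abs(q[:,0]-a)<4)).any() else None) for a in(-65,-55,-48,-40,-30,-15,0,20,30,40,48,58,68)])
E
python3 - <<'E'
from m import *
c=camera("top");s=camera("scene");np.savez("top2.npz",**c)
cv2.imwrite("pics/4.png",np.hstack([cv2.resize(c["color"][150:290,120:225],(400,533),interpolation=2),cv2.resize(s["color"][150:260,330:430],(400,533),interpolation=2)]))
find(c);seated(c)
step([.617,-.249,.16],-1)
E
```

```text
plate [ 639.7 -101.8] [ 44. 128.] long axis 105.35191749629003 grip [ 638.8 -103.1] 107.20049795400026
plate [ 618.1 -248.8] [ 44. 128.] long axis 88.46271701531863 grip [ 616. -249.] 90.31500052947088
bay 2 [(-65, 7), (-55, 6), (-48, 7), (-40, 7), (-30, 6), (-15, 8), (0, 7), (20, 7), (30, 7), (40, 7), (48, 7), (58, 13), (68, 8)]
bay 3 [(-65, 7), (-55, 7), (-48, 6), (-40, 7), (-30, 8), (-15, 7), (0, 7), (20, 7), (30, 6), (40, 7), (48, 6), (58, 13), (68, 7)]
bay 4 [(-65, 11), (-55, 19), (-48, 20), (-40, 27), (-30, 22), (-15, 23), (0, 22), (20, 18), (30, 19), (40, 19), (48, 18), (58, 14), (68, 7)]
t 13.95 tcp [ 0.4557 -0.0481  0.1784] jaw -11.68 q6 95.7 F [-0.1  0.8  0.4] open 0.0295
delta mm [164.1  18.5 198.6] turn -10.68
```

View pics/4.png

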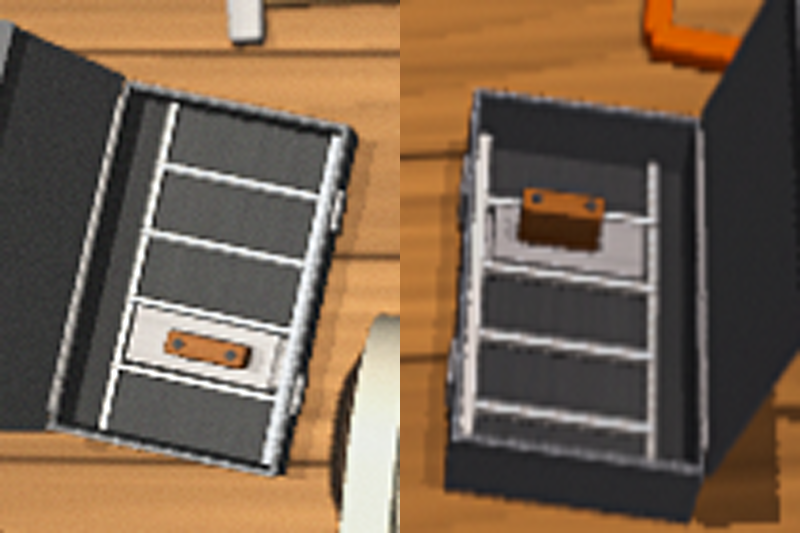

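move_arm([
  [[0.031,0,0.038,0],[0.062,0,0.076,-2],[0.093,0,0.114,-5],[0.124,0,0.152,-8],[0.155,0,0.188,-11]],
], claw=0.05)

```text
time: 14.45
ee_pos: [0.6121, -0.2337, 0.1777]
tcp_rot: [-90.0, 0.0, -90.2]
wrist_force: [0.9, 1.5, 0.9]
opening: 0.0499
```

Run:
```python
from m import *
step([.617,-.249,.020],-.7)
```

```text
t 14.45 tcp [ 0.6121 -0.2337  0.1777] jaw -0.21 q6 69.3 F [0.9 1.5 0.9] open 0.0499
delta mm [ 15.3 157.7   5. ] turn 0.49
```

move_arm([
  [[0.01,0.03,0.004,0.5],[0.014,0.07,0.004,0.5],[0.014,0.11,0.004,0.5],[0.014,0.14,0.004,0.5],[0.014,0.14,0.004,0.5]],
])

```text
time: 14.95
ee_pos: [0.6121, -0.245, 0.0328]
tcp_rot: [-90.5, 0.2, -90.8]
wrist_force: [-0.9, 0.2, -1.0]
opening: 0.05
```

Run:
```python
from m import *
step([.617,-.249,.020],-.7)
```

```text
t 14.95 tcp [ 0.6121 -0.245   0.0328] jaw -0.83 q6 69.0 F [-0.9  0.2 -1. ] open 0.05
delta mm [ 4.  12.7  5.1] turn -0.13
```

move_arm([
  [[0.003,0.004,0.004,0],[0.003,0.01,0.004,0],[0.003,0.014,0.004,0],[0.003,0.014,0.004,0],[0.003,0.014,0.004,0]],
])

```text
time: 15.45
ee_pos: [0.6188, -0.2499, 0.0252]
tcp_rot: [-90.0, -0.0, -90.9]
wrist_force: [-0.5, 0.8, 0.3]
opening: 0.05
```

move_arm([
  [[0,0,0,0],[0,0,0,0],[0,0,0,0],[0,0,0,0],[0,0,0,0]],
], claw=0.005, newtons=60)

```text
time: 15.95
ee_pos: [0.6187, -0.2499, 0.0249]
tcp_rot: [-90.0, -0.0, -90.9]
wrist_force: [-1.2, -0.2, 4.7]
opening: 0.0172
```

move_arm([
  [[0,-0.02,0,0],[0,-0.06,0,0],[0,-0.1,0,0],[0,-0.13,0,0],[0,-0.13,0,0]],
])

```text
time: 16.45
ee_pos: [0.6201, -0.2504, 0.1594]
tcp_rot: [-89.6, -0.1, -90.9]
wrist_force: [0.6, 0.0, -2.5]
opening: 0.0171
```

Run:
```python
from m import *
step([*case(.003,.0),.15],-11.3)
```

```text
t 16.45 tcp [ 0.6201 -0.2504  0.1594] jaw -0.86 q6 68.9 F [ 0.6  0.  -2.5] open 0.0171
delta mm [-447.1    7.9  -68.8] turn 10.44
```

move_arm([
  [[-0.045,0,-0.007,0],[-0.09,0,-0.014,0],[-0.135,0,-0.021,0],[-0.18,0,-0.028,0],[-0.225,0.002,-0.035,0]],
])

```text
time: 16.95
ee_pos: [0.586, -0.0226, 0.151]
tcp_rot: [-90.1, 0.0, -90.9]
wrist_force: [0.4, 0.3, -2.7]
opening: 0.017
```

move_arm([
  [[-0.045,0,-0.007,2],[-0.09,0,-0.014,4],[-0.135,0,-0.021,6],[-0.18,0,-0.028,8],[-0.222,0.002,-0.034,10.4]],
])

```text
time: 17.45
ee_pos: [0.5552, 0.2, 0.149]
tcp_rot: [-90.1, -0.0, -101.3]
wrist_force: [0.3, 0.3, -3.5]
opening: 0.0172
```

Run:
```python
from m import *
step([*case(.003,.0),.039],-11.3)
```

```text
t 17.45 tcp [0.5552 0.2    0.149 ] jaw -11.32 q6 121.1 F [ 0.3  0.3 -3.5] open 0.0172
delta mm [  1.7 110.    3.4] turn -0.02
```

move_arm([
  [[0.001,0.02,0.001,0],[0.0015,0.045,0.003,0],[0.0015,0.07,0.003,0],[0.0015,0.075,0.003,0],[0.0015,0.075,0.003,0]],
])

```text
time: 17.95
ee_pos: [0.5579, 0.1957, 0.0739]
tcp_rot: [-90.2, -0.1, -101.3]
wrist_force: [-0.5, 0.6, -3.0]
opening: 0.0166
```

Run:
```python
from m import *
step([*case(.003,.0),.039],-11.3)
```

```text
t 17.95 tcp [0.5579 0.1957 0.0739] jaw -11.26 q6 120.6 F [-0.5  0.6 -3. ] open 0.0166
delta mm [-2.  34.8 -0.1] turn 0.04
```

move_arm([
  [[-0.001,0.01,0,0],[-0.0015,0.02,0,0],[-0.0015,0.03,0,0],[-0.0015,0.034,0,0],[-0.0015,0.034,0,0]],
])

```text
time: 18.45
ee_pos: [0.5587, 0.1974, 0.0406]
tcp_rot: [-90.1, -0.0, -101.3]
wrist_force: [-0.4, -0.2, -1.9]
opening: 0.0166
```

move_arm([
  [[0,0,0,0],[0,0,0,0],[0,0,0,0],[0,0,0,0],[0,0,0,0]],
], claw=0.028)

```text
time: 18.95
ee_pos: [0.5593, 0.1977, 0.0418]
tcp_rot: [-90.0, 0.0, -101.3]
wrist_force: [-0.1, -0.6, -0.8]
opening: 0.0285
```

move_arm([
  [[0,-0.001,0,0],[0,-0.001,0,0],[0,-0.001,0,0],[0,-0.001,0,0],[0,-0.001,0,0]],
], claw=0.005, newtons=25)

```text
time: 19.45
ee_pos: [0.5591, 0.1975, 0.0424]
tcp_rot: [-90.0, -0.0, -101.3]
wrist_force: [0.4, 0.4, -1.3]
opening: 0.0174
```

Run:
```python
from m import *
step([*case(-.0135,.0),.039],-11.3)
```

```text
t 19.45 tcp [0.5591 0.1975 0.0424] jaw -11.26 q6 120.7 F [ 0.4  0.4 -1.3] open 0.0174
delta mm [16.6  3.4 -1. ] turn 0.04
```

move_arm([
  [[0.004,0,0,0],[0.008,0,0,0],[0.012,0,-0.001,0],[0.0165,0,-0.001,0],[0.0165,0,-0.001,0]],
])

```text
time: 19.95
ee_pos: [0.5548, 0.1809, 0.0425]
tcp_rot: [-90.0, -0.0, -101.3]
wrist_force: [0.2, -0.2, -2.6]
opening: 0.0173
```

move_arm([
  [[0,0,0,0],[0,0,0,0],[0,0,0,0],[0,0,0,0],[0,0,0,0]],
], claw=0.03)

```text
time: 20.45
ee_pos: [0.555, 0.1817, 0.0426]
tcp_rot: [-90.0, 0.0, -101.2]
wrist_force: [0.6, -0.6, -0.7]
opening: 0.03
```

move_arm([
  [[0,-0.02,0,0],[0,-0.05,0,0],[0,-0.1,0,0],[0,-0.14,0,0],[0,-0.14,0,0]],
])

```text
time: 20.95
ee_pos: [0.5569, 0.1823, 0.1891]
tcp_rot: [-89.5, 0.3, -101.2]
wrist_force: [0.7, -0.1, 0.0]
opening: 0.0301
```

move_arm([
  [[0.048,0,0,0],[0.096,0,0,0],[0.144,0,0,0],[0.192,0,0,0],[0.24,0,0,0]],
])

```text
time: 21.45
ee_pos: [0.5074, -0.0554, 0.1822]
tcp_rot: [-90.0, -0.0, -101.2]
wrist_force: [1.2, 0.1, 0.7]
opening: 0.03
```

Run:
```python
from m import *
c=camera("top");s=camera("scene");np.savez("top3.npz",**c)
cv2.imwrite("pics/5.png",np.hstack([cv2.resize(c["color"][130:290,120:330],(525,400),interpolation=2),cv2.resize(s["color"][150:260,330:430],(275,400),interpolation=2)]))
find(c);seated(c)
step([.6395,-.102,.16],15.5)
```

```text
bay 2 [(-65, 8), (-55, 7), (-48, 7), (-40, 7), (-30, 7), (-15, 8), (0, 7), (20, 7), (30, 7), (40, 7), (48, 7), (58, 14), (68, 7)]
bay 3 [(-65, 12), (-55, 18), (-48, 19), (-40, 26), (-30, 22), (-15, 23), (0, 21), (20, 18), (30, 19), (40, 20), (48, 19), (58, 13), (68, 8)]
bay 4 [(-65, 12), (-55, 20), (-48, 20), (-40, 23), (-30, 22), (-15, 23), (0, 23), (20, 19), (30, 19), (40, 19), (48, 17), (58, 14), (68, 7)]
t 21.55 tcp [ 0.5069 -0.0582  0.1823] jaw -11.55 q6 95.0 F [-0.1  0.1  0.4] open 0.0302
delta mm [ 16.3  22.3 138.6] turn -27.05
```

View pics/5.png

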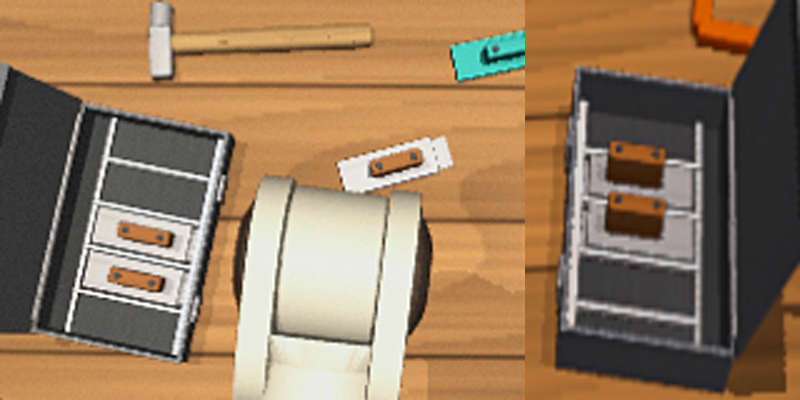

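move_arm([
  [[0.003,0,0.028,-6],[0.006,0,0.056,-12],[0.01,0,0.084,-18],[0.014,0,0.112,-24],[0.016,0,0.138,-27]],
], claw=0.05)

```text
time: 22.05
ee_pos: [0.6416, -0.0962, 0.1818]
tcp_rot: [-90.0, 0.0, -74.0]
wrist_force: [0.5, -0.0, 0.0]
opening: 0.0501
```

Run:
```python
from m import *
find(camera("top"))
step([.6395,-.1025,.022],15.5)
```

```text
t 22.1 tcp [ 0.644  -0.0969  0.1801] jaw 16.08 q6 65.4 F [-4.5  0.2 -2.4] open 0.05
delta mm [  4.1 158.1  -5.8] turn 0.58
```

move_arm([
  [[0.004,0.03,-0.004,0.5],[0.004,0.07,-0.004,0.5],[0.004,0.11,-0.004,0.5],[0.004,0.14,-0.004,0.5],[0.004,0.14,-0.004,0.5]],
])

```text
time: 22.6
ee_pos: [0.6347, -0.1002, 0.0371]
tcp_rot: [-90.4, 0.2, -74.7]
wrist_force: [-0.1, 0.5, -0.4]
opening: 0.0503
```

Run:
```python
from m import *
step([.6395,-.1025,.022],15.5)
```

```text
t 22.6 tcp [ 0.6347 -0.1002  0.0371] jaw 15.27 q6 65.8 F [-0.1  0.5 -0.4] open 0.0503
delta mm [ 3.5 15.   4.1] turn -0.23
```

move_arm([
  [[0.002,0.004,0.002,0],[0.002,0.01,0.002,0],[0.002,0.016,0.002,0],[0.002,0.017,0.002,0],[0.002,0.017,0.002,0]],
])

```text
time: 23.1
ee_pos: [0.6402, -0.1028, 0.0258]
tcp_rot: [-90.0, -0.0, -74.8]
wrist_force: [-0.3, 0.4, -0.0]
opening: 0.05
```

move_arm([
  [[0,0,0,0],[0,0,0,0],[0,0,0,0],[0,0,0,0],[0,0,0,0]],
], claw=0.005, newtons=60)

```text
time: 23.6
ee_pos: [0.6403, -0.1028, 0.026]
tcp_rot: [-90.0, -0.0, -74.8]
wrist_force: [-1.1, 0.1, 5.1]
opening: 0.0166
```

move_arm([
  [[0,-0.02,0,0],[0,-0.06,0,0],[0,-0.1,0,0],[0,-0.13,0,0],[0,-0.13,0,0]],
])

```text
time: 24.1
ee_pos: [0.6417, -0.103, 0.1603]
tcp_rot: [-89.7, -0.2, -74.8]
wrist_force: [0.8, -0.1, -1.7]
opening: 0.0165
```

Run:
```python
from m import *
step([*case(.003,-.052),.15],-11.3)
```

```text
t 24.1 tcp [ 0.6417 -0.103   0.1603] jaw 15.25 q6 65.6 F [ 0.8 -0.1 -1.7] open 0.0165
delta mm [-288.8    9.8   44.9] turn 26.55
```

move_arm([
  [[-0.048,0.001,0.0075,4],[-0.096,0.001,0.015,10],[-0.144,0.002,0.0225,16],[-0.192,0.003,0.03,22],[-0.24,0.004,0.0375,26.5]],
])

```text
time: 24.6
ee_pos: [0.6121, 0.1404, 0.1497]
tcp_rot: [-90.1, -0.0, -101.5]
wrist_force: [1.1, -0.2, -2.2]
opening: 0.0168
```

Run:
```python
from m import *
step([*case(.003,-.052),.075],-11.3)
```

```text
t 24.6 tcp [0.6121 0.1404 0.1497] jaw -11.51 q6 114.4 F [ 1.1 -0.2 -2.2] open 0.0168
delta mm [-45.6  74.6 -12.2] turn -0.21
```

move_arm([
  [[-0.03,0,-0.008,-0.2],[-0.044,0.01,-0.012,-0.2],[-0.044,0.04,-0.012,-0.2],[-0.044,0.07,-0.012,-0.2],[-0.044,0.073,-0.012,-0.2]],
])

```text
time: 25.1
ee_pos: [0.6073, 0.1829, 0.0725]
tcp_rot: [-90.4, -0.2, -101.1]
wrist_force: [-0.9, -0.6, -2.1]
opening: 0.0171
```

Run:
```python
from m import *
step([*case(.003,-.052),.040],-11.3)
```

```text
t 25.1 tcp [0.6073 0.1829 0.0725] jaw -11.06 q6 117.8 F [-0.9 -0.6 -2.1] open 0.0171
delta mm [-4.9 32.4  1.2] turn 0.24
```

move_arm([
  [[-0.003,0.0,0.001,0.1],[-0.003,0.01,0.001,0.1],[-0.003,0.024,0.001,0.1],[-0.003,0.034,0.001,0.1],[-0.003,0.034,0.001,0.1]],
])

```text
time: 25.6
ee_pos: [0.6105, 0.1865, 0.0424]
tcp_rot: [-90.1, -0.1, -101.2]
wrist_force: [-1.8, 0.7, -3.1]
opening: 0.0168
```

Run:
```python
from m import *
step([*case(.003,-.052),.040],-11.3)
```

```text
t 25.6 tcp [0.6105 0.1865 0.0424] jaw -11.16 q6 118.1 F [-1.8  0.7 -3.1] open 0.0168
delta mm [-0.6  2.4 -1.6] turn 0.14
```

move_arm([
  [[0,0.001,-0.0015,0],[0,0.0015,-0.0015,0],[0,0.0015,-0.0015,0],[0,0.0015,-0.0015,0]],
])

```text
time: 26.0
ee_pos: [0.6103, 0.1873, 0.0435]
tcp_rot: [-90.0, 0.0, -101.2]
wrist_force: [-0.5, -0.4, -2.6]
opening: 0.0171
```

move_arm([
  [[0,0,0,0],[0,0,0,0],[0,0,0,0],[0,0,0,0],[0,0,0,0]],
], claw=0.028)

```text
time: 26.5
ee_pos: [0.6101, 0.1872, 0.0431]
tcp_rot: [-90.0, 0.0, -101.2]
wrist_force: [-0.8, -0.8, 0.6]
opening: 0.0278
```

move_arm([
  [[0,-0.001,0,0],[0,-0.001,0,0],[0,-0.001,0,0],[0,-0.001,0,0],[0,-0.001,0,0]],
], claw=0.005, newtons=25)

```text
time: 27.0
ee_pos: [0.6099, 0.1872, 0.0439]
tcp_rot: [-90.0, -0.0, -101.2]
wrist_force: [-0.7, 0.4, -2.0]
opening: 0.0174
```

Run:
```python
from m import *
step([*case(-.0135,-.052),.040],-11.3)
```

```text
t 27.0 tcp [0.6099 0.1872 0.0439] jaw -11.15 q6 118.2 F [-0.7  0.4 -2. ] open 0.0174
delta mm [16.4  3.9 -0.9] turn 0.15
```

move_arm([
  [[0.004,0,-0.0005,0],[0.008,0,-0.0005,0],[0.012,0,-0.001,0],[0.0165,0,-0.001,0],[0.0165,0,-0.001,0]],
])

```text
time: 27.5
ee_pos: [0.6058, 0.1705, 0.0441]
tcp_rot: [-90.0, -0.0, -101.2]
wrist_force: [0.7, -0.4, -1.5]
opening: 0.0173
```

move_arm([
  [[0,0,0,0],[0,0,0,0],[0,0,0,0],[0,0,0,0],[0,0,0,0]],
], claw=0.03)

```text
time: 28.0
ee_pos: [0.6059, 0.1714, 0.0441]
tcp_rot: [-90.0, 0.0, -101.1]
wrist_force: [-0.3, -0.5, 0.4]
opening: 0.0302
```

move_arm([
  [[0,-0.02,0,0],[0,-0.06,0,0],[0,-0.11,0,0],[0,-0.16,0,0],[0,-0.21,0,0]],
])

```text
time: 28.5
ee_pos: [0.6054, 0.1712, 0.2562]
tcp_rot: [-90.0, 0.0, -101.1]
wrist_force: [1.1, -0.2, 0.1]
opening: 0.03
```

move_arm([
  [[0.048,0,0,0],[0.096,0,0,0],[0.144,0,0,0],[0.192,0,0,0],[0.24,0,0,0]],
])

```text
time: 29.0
ee_pos: [0.5588, -0.0658, 0.2542]
tcp_rot: [-90.0, 0.0, -101.1]
wrist_force: [2.0, -0.1, -0.0]
opening: 0.03
```

Run:
```python
from m import *
c=camera("top");s=camera("scene");np.savez("top4.npz",**c);np.savez("scene4.npz",**s)
cv2.imwrite("pics/6.png",np.hstack([cv2.resize(c["color"][130:290,90:250],(400,400),interpolation=2),cv2.resize(s["color"][150:260,330:430],(364,400),interpolation=2)]))
seated(c)
print(case(.1535,0));step([*case(.1535,0),.30],78.7)
P=pts(c);q=tocase(P[...,:2].reshape(-1,2));z=P[...,2].ravel()*1000
m=(z>150)&(q[:,0]>80)&(q[:,0]<260)&(np.abs(q[:,1])<140)
for h in range(150,260,10):
    k=m&(np.abs(z-h)<5)
    if k.sum()>3: print(h,k.sum(),np.percentile(q[k,0],[5,50,95]).round(1),np.percentile(q[k,1],[5,95]).round())
```

```text
bay 2 [(-65, 11), (-55, 18), (-48, 18), (-40, 25), (-30, 22), (-15, 22), (0, 29), (20, 19), (30, 19), (40, 18), (48, 18), (58, 13), (68, 7)]
bay 3 [(-65, 11), (-55, 19), (-48, 19), (-40, 26), (-30, 22), (-15, 22), (0, 20), (20, 19), (30, 19), (40, 18), (48, 18), (58, 14), (68, 7)]
bay 4 [(-65, 14), (-55, 19), (-48, 21), (-40, 26), (-30, 22), (-15, 22), (0, 22), (20, 19), (30, 20), (40, 19), (48, 19), (58, 14), (68, 7)]
[0.58757773 0.34522435]
t 29.1 tcp [ 0.5583 -0.0689  0.2545] jaw -11.45 q6 94.4 F [ 0.9  1.1 -0. ] open 0.0303
delta mm [-411.6  -46.   -53.5] turn 89.85
150 108 [104.6 107.1 108.8] [-113.  122.]
160 221 [106.1 108.8 111.4] [-114.  123.]
170 220 [108.5 111.1 113.3] [-122.  126.]
180 242 [111.1 113.5 116.3] [-117.  124.]
190 234 [113.5 115.9 118.7] [-122.  118.]
200 263 [115.6 118.4 121.9] [-120.  119.]
210 438 [118.6 155.4 166.8] [-100.  103.]
220 42 [124.  140.5 158.1] [-57.  60.]
230 552 [115.  121.7 128.4] [-120.  123.]
240 48 [113.4 116.9 123.4] [-126.  113.]
```

View pics/6.png

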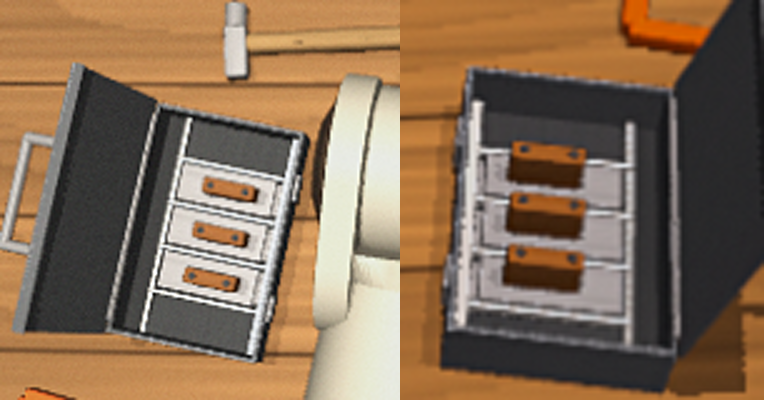

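move_arm([
  [[0,-0.02,0,-8.5],[0,-0.04,0,-17],[0,-0.06,0,-25.5],[0,-0.08,0,-34],[0,-0.095,0,-42.5]],
])

```text
time: 29.6
ee_pos: [0.5596, -0.0636, 0.3504]
tcp_rot: [-89.9, -0.0, -58.3]
wrist_force: [-0.1, 0.3, -0.1]
opening: 0.0298
```

move_arm([
  [[0,0,0,-8.5],[0,0,0,-17],[0,0,0,-25.5],[0,0,0,-34],[0,0,0,-42.5]],
])

```text
time: 30.1
ee_pos: [0.5596, -0.0636, 0.349]
tcp_rot: [-90.0, 0.0, -15.8]
wrist_force: [0.4, 0.8, -0.3]
opening: 0.0298
```

Run:
```python
from m import *
step([*case(.164,0),.34],78.7)
```

```text
t 30.1 tcp [ 0.5596 -0.0636  0.349 ] jaw 74.23 q6 9.3 F [ 0.4  0.8 -0.3] open 0.0298
delta mm [-85.    9.1 411.5] turn -4.47
```

move_arm([
  [[-0.0094,0,0.0457,0],[-0.0189,0,0.0914,0],[-0.0283,0,0.1371,0],[-0.0378,0,0.1829,0],[-0.0472,0,0.2286,0]],
])

```text
time: 30.6
ee_pos: [0.5774, 0.171, 0.3491]
tcp_rot: [-90.0, -0.0, -16.1]
wrist_force: [-0.1, -0.4, 0.1]
opening: 0.0301
```

move_arm([
  [[-0.0094,0,0.0457,-1],[-0.0189,0,0.0914,-2],[-0.0283,0,0.1371,-3.5],[-0.0378,0,0.1829,-4.5],[-0.0378,0,0.1829,-4.5]],
])

```text
time: 31.1
ee_pos: [0.5924, 0.361, 0.344]
tcp_rot: [-90.1, 0.2, -11.3]
wrist_force: [0.5, 0.5, -1.0]
opening: 0.0299
```

Run:
```python
from m import *
step([*case(.164,0),.186],78.7)
```

```text
t 31.1 tcp [0.5924 0.361  0.344 ] jaw 78.67 q6 42.7 F [ 0.5  0.5 -1. ] open 0.0299
delta mm [ -1.  158.   -5.5] turn -0.03
```

move_arm([
  [[0,0,-0.005,0],[0,0.03,-0.005,0],[0,0.065,-0.005,0],[0,0.1,-0.005,0],[0,0.1,-0.005,0]],
])

```text
time: 31.6
ee_pos: [0.5887, 0.3485, 0.2422]
tcp_rot: [-90.4, 0.5, -11.7]
wrist_force: [-0.5, 0.3, -0.8]
opening: 0.0303
```

Run:
```python
from m import *
c=camera("top");s=camera("scene")
cv2.imwrite("pics/7.png",np.hstack([cv2.resize(c["color"][130:290,60:220],(400,400),interpolation=2),cv2.resize(s["color"][120:280,340:480],(350,400),interpolation=2)]))
step([*case(.164,0),.186],78.7)
```

```text
t 31.7 tcp [0.5908 0.3496 0.2501] jaw 78.34 q6 42.3 F [0.5 0.5 0.7] open 0.0301
delta mm [-2.4 64.1  5.6] turn -0.36
```

View pics/7.png

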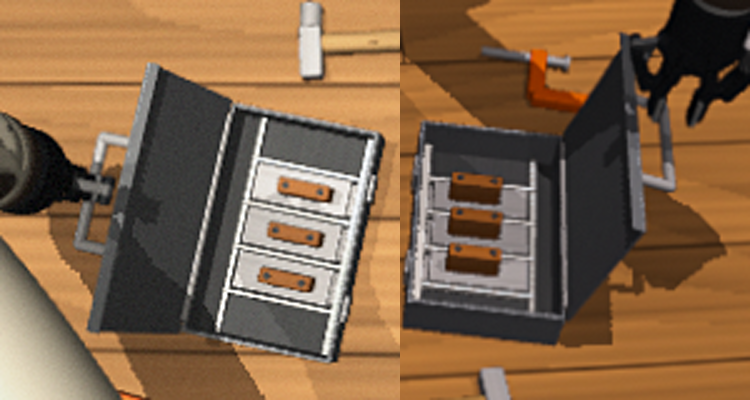

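move_arm([
  [[0,0,0.004,0],[0,0.0,0.005,0],[0,0.01,0.005,0],[0,0.02,0.005,0],[0,0.025,0.005,0]],
])

```text
time: 32.2
ee_pos: [0.5929, 0.3551, 0.2246]
tcp_rot: [-89.9, -0.1, -11.6]
wrist_force: [-0.9, -0.7, -0.2]
opening: 0.0299
```

Run:
```python
from m import *
step([*case(.164,0),.186],78.7)
```

```text
t 32.2 tcp [0.5929 0.3551 0.2246] jaw 78.35 q6 42.6 F [-0.9 -0.7 -0.2] open 0.0299
delta mm [-3.3 38.6 -0.3] turn -0.35
```

move_arm([
  [[0,0.01,0,0],[0,0.02,0,0],[0,0.03,0,0],[0,0.036,0,0],[0,0.036,0,0]],
])

```text
time: 32.7
ee_pos: [0.5921, 0.3545, 0.1873]
tcp_rot: [-90.0, 0.0, -11.7]
wrist_force: [0.2, -0.1, 0.2]
opening: 0.0298
```

move_arm([
  [[0,0,0,0],[0,0,0,0],[0,0,0,0],[0,0,0,0],[0,0,0,0]],
], claw=0.0, newtons=25)

```text
time: 33.2
ee_pos: [0.5923, 0.3549, 0.1883]
tcp_rot: [-90.0, -0.0, -11.6]
wrist_force: [-0.4, 1.3, 1.6]
opening: 0.0109
```

Run:
```python
from m import *
step([*case(.164,0),.186],78.7)
p0=np.array([-.160,.043]);P=[]
for th in np.arange(1.8,-.01,-.1):
    c,s=np.cos(th),np.sin(th);P.append([c*p0[0]+s*p0[1],-s*p0[0]+c*p0[1]])
P=np.array(P)*1000
print("rows (dy,dz) per call of 5:")
for k in range(0,18,5): print([(round(-(b-P[k])[1],1),round((b-P[k])[0],1)) for b in P[k+1:k+6]])
```

```text
t 33.2 tcp [0.5923 0.3549 0.1883] jaw 78.35 q6 42.6 F [-0.4  1.3  1.6] open 0.0109
delta mm [-2.8  2.3  0.1] turn -0.35
rows (dy,dz) per call of 5:
[(np.float64(-7.1), np.float64(-15.0)), (np.float64(-12.6), np.float64(-30.6)), (np.float64(-16.6), np.float64(-46.7)), (np.float64(-18.9), np.float64(-63.0)), (np.float64(-19.6), np.float64(-79.6))]
[(np.float64(1.0), np.float64(-16.5)), (np.float64(3.6), np.float64(-32.9)), (np.float64(7.8), np.float64(-48.9)), (np.float64(13.6), np.float64(-64.4)), (np.float64(20.9), np.float64(-79.3))]
[(np.float64(8.8), np.float64(-14.0)), (np.float64(18.9), np.float64(-27.1)), (np.float64(30.3), np.float64(-39.2)), (np.float64(42.8), np.float64(-50.0)), (np.float64(56.4), np.float64(-59.5))]
[(np.float64(14.4), np.float64(-8.1)), (np.float64(29.6), np.float64(-14.8)), (np.float64(45.4), np.float64(-19.9))]
```

Gripped on the bar (opening 10.9 mm, as before). I bring the lid back along the arc.

move_arm([
  [[0,-0.007,-0.015,0],[0,-0.0125,-0.0305,0],[0,-0.0165,-0.0465,0],[0,-0.019,-0.063,0],[0,-0.0195,-0.0795,0]],
])

```text
time: 33.7
ee_pos: [0.5764, 0.2752, 0.2078]
tcp_rot: [-90.0, -0.1, -11.7]
wrist_force: [4.2, -0.6, 6.2]
opening: 0.0109
```

move_arm([
  [[0,0.001,-0.0165,0],[0,0.0035,-0.033,0],[0,0.008,-0.049,0],[0,0.0135,-0.0645,0],[0,0.021,-0.0795,0]],
])

```text
time: 34.2
ee_pos: [0.5602, 0.1971, 0.1864]
tcp_rot: [-90.0, -0.1, -11.7]
wrist_force: [6.8, -0.2, -2.9]
opening: 0.0112
```

move_arm([
  [[0,0.009,-0.014,0],[0,0.019,-0.027,0],[0,0.03,-0.039,0],[0,0.043,-0.05,0],[0,0.0565,-0.0595,0]],
])

```text
time: 34.7
ee_pos: [0.5482, 0.139, 0.1294]
tcp_rot: [-90.0, -0.1, -11.7]
wrist_force: [8.2, 3.3, -2.4]
opening: 0.0109
```

Run:
```python
from m import *
step([*case(-.074,0),.0845],78.7)
```

```text
t 34.7 tcp [0.5482 0.139  0.1294] jaw 78.28 q6 26.0 F [ 8.2  3.3 -2.4] open 0.0109
delta mm [ -1.7  44.9 -17.6] turn -0.42
```

move_arm([
  [[0,0.0145,-0.008,0],[0,0.0295,-0.0145,0],[0,0.042,-0.018,0],[0,0.044,-0.0185,0],[0,0.044,-0.0185,0]],
])

```text
time: 35.2
ee_pos: [0.5444, 0.1218, 0.0867]
tcp_rot: [-89.9, -0.1, -11.7]
wrist_force: [3.3, 1.6, 6.2]
opening: 0.0107
```

Run:
```python
from m import *
step([*case(-.074,0),.0845],78.7)
```

```text
t 35.2 tcp [0.5444 0.1218 0.0867] jaw 78.31 q6 24.3 F [3.3 1.6 6.2] open 0.0107
delta mm [-1.5  2.2 -0. ] turn -0.39
```

move_arm([
  [[0,0,0,0],[0,0,0,0],[0,0,0,0],[0,0,0,0],[0,0,0,0]],
], claw=0.045)

```text
time: 35.7
ee_pos: [0.5442, 0.1224, 0.0858]
tcp_rot: [-90.0, 0.0, -11.7]
wrist_force: [-0.9, -0.1, 0.7]
opening: 0.0449
```

move_arm([
  [[0,-0.02,0,0],[0,-0.06,0,0],[0,-0.1,0,0],[0,-0.15,0,0],[0,-0.2,0,0]],
])

```text
time: 36.2
ee_pos: [0.5439, 0.1224, 0.2876]
tcp_rot: [-90.0, 0.0, -11.6]
wrist_force: [0.4, 0.8, 1.0]
opening: 0.0451
```

move_arm([
  [[0,0,-0.048,0],[0,0,-0.096,0],[0,0,-0.144,0],[0,0,-0.192,0],[0,0,-0.192,0]],
])

```text
time: 36.7
ee_pos: [0.5045, -0.0699, 0.2863]
tcp_rot: [-90.1, -0.0, -11.9]
wrist_force: [0.5, -0.5, 0.5]
opening: 0.0454
```

Run:
```python
from m import *
c=camera("top");s=camera("scene")
cv2.imwrite("pics/8.png",np.hstack([cv2.resize(c["color"],(420,315)),cv2.resize(s["color"][:,140:],(315,315))]))
P=pts(c);q=tocase(P[...,:2].reshape(-1,2));z=P[...,2].ravel()*1000
for x in(-60,-40,-20,0,20,40,60,75):
    k=(np.abs(q[:,0]-x)<4)&(np.abs(q[:,1])<120);print(x,np.median(z[k]).round(1),end="; ")
step([*case(-.074,0),.3],78.7)
```

```text
-60 62.6; -40 62.7; -20 62.6; 0 62.9; 20 62.2; 40 62.6; 60 62.9; 75 63.1; t 36.8 tcp [ 0.5054 -0.0664  0.2861] jaw 78.2 q6 4.3 F [ 0.  -0.   0.5] open 0.0452
delta mm [ -1.8 -13.9 192.2] turn -0.5
```

View pics/8.png

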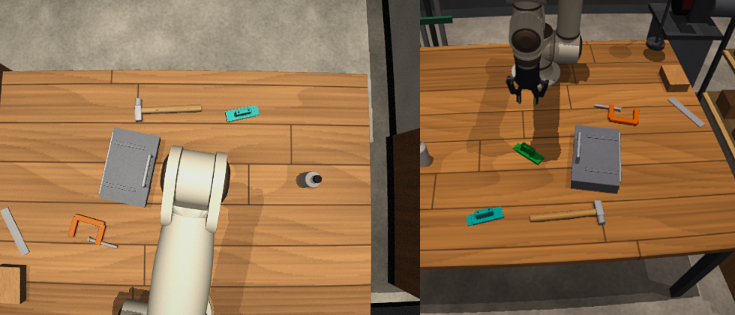

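Lid lies flat (62.2–63.1 mm across, as at the start); no steel plates are left on the bench, and the bystanders are unmoved. Handing in.

```bash
python3 -c "
from workcell import job_done
print(job_done())"
```

```text
the job is handed in; nothing more can be done
None
```

I opened the lid until it stood by itself and seated all three steel plates that were present in bays 2, 3 and 4. I then shut the lid and handed the job in after about 37 s of robot time; no verdict was reported.

- **Seating:** the tool cannot tilt, so I set each plate's rear end on the end stop with its tongue tip on the floor. I then drew it under the lip and let the rear end drop flat.
- **Disturbance:** one plate was knocked a few centimetres aside partway through; I measured it again and picked it up from its new place.
- **Checks before closing:** depth readings showed the block tops level in all three bays within the roughly 2 mm of sensor noise. The lid was leaning back at about 1.79 rad.
- **Checks after closing:** the lid surface reads the same height all across (62.2–63.1 mm), as it did at the start, and the gripper is clear. The hammer, oil bottle, clamp and both coloured look-alikes look untouched in the pictures.
- **Not checked:** the plates cannot be seen under the shut lid, so I did not check them again after closing. Nothing failed or disagreed beyond the 1–2 mm camera offset.

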